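# Order card off the shelf into the tray

## Robot

A 7-joint arm with a two-finger parallel gripper is mounted at the origin on the work surface. World frame = base frame: x ahead of the robot, y to its left, z up, the work surface at z = 0. Lengths are in m, angles in rad, forces in N, time in s.
With the tool pointing down it reaches from about 0.35 to 0.9 m from the base axis. Payload 19.9 kg.
Tool frame: the origin (TCP) lies midway between the tips of the shut fingers; the grasp point (between the pads) lies 19 mm behind it; z points along the fingers, y is the line along which they close (so a half turn about z gives the same grasp; the last joint's range is limited). The gripper opens to 85 mm and grips with 20 to 120 N. Pads are 22 mm wide; open, the fingers measure 114 mm over their backs; the gripper's body (76 mm by 85 mm) begins 54 mm behind the grasp point. The pads swing forward as they close: fully open they stand 13 mm farther back than shut.
Start: joints at [-1.264, 0.417, -0.01, 1.614, 0.005, 1.111, -0.053], TCP at [0.213, 0.588, 0.231] pointing down, gripper open.
Joint ranges: [-2.81, 2.81], [-0.39, 2.02], [-1.27, 1.25], [0.06, 2.57], [-1.19, 4.33], [0.19, 2], [-2.82, 2.82]. Speed limits (rad/s): [1.89, 1.89, 2.39, 2.39, 3.01, 3.01, 3.01].

## Interface

Orientations are given as a unit quaternion [w, x, y, z].
In Python, from plant import robot, imaging, read_state gives the robot as it stands (robot), with the cameras (imaging) and the readings as plain functions.
- The arm moves only by the shell command python3 steer.py 'ROWS' [OPENING] [FORCE]. ROWS is a JSON list of rows, 1 to 8 of them, each of 4 numbers: dx, dy, dz in m, then a turn about the tool's z in rad; each row is the pose to reach, as a shift and turn from the pose commanded when the command began, along the tool's axes at that moment; what a row does not reach only later rows make up. A row lasts 1/10 s, in which the tool goes at most 0.05 m and 0.15 rad, less where a joint would pass 70% of its speed; a pose out of reach is approached as far as the arm can. OPENING is the finger opening in m, set as the command begins (- or left out keeps the last). The fingers move at their own pace and stop on an object; FORCE is the grip in N (left out, the last holds). Time passes only in rows, so rows that do not move let the fingers close. It prints the time, the measured TCP pose, the force, the opening and the grip force at its end.
- read_state(): the state, without advancing time (a new reading comes with each control period).
- imaging.get_image(name): name is "side" or "top"; returns the picture (480x640x3 uint8, red, green, blue); there is no depth.
- imaging.calibration(name): a dict with "mtx" (3x3 intrinsics, pixels), "k1" (the pictures are not rectified: a ray, as slopes to the right and down, at radius r is drawn at 1 + k1 r^2 times it, then the intrinsics apply), "position" and "attitude" of the camera in the world. Camera axes: x right, y down, z forward; pixel columns grow to the right and rows downward; lengths in m; the calibration is good to about 2 mm. A picture is of the moment at which its call begins. calibration takes no time and is no camera call.
- robot.close_job(): hands the job in; it is judged then, once.
The state is a dict: "time": time; "q": joint angles; "joint_velocities": joint speeds; "joint_torque": joint torques, N m; "position": TCP position; "orientation": TCP orientation; "ft_force": force on the tool from outside, world axes, zero at the start; "torque": the same for the moment, N m; "width": finger opening in m; "grip_force": force on a finger pad.
Only numpy, scipy, OpenCV 4.12 (cv2) and the standard library are available. Lean on these libraries where they do the work, as an engineer would, in place of code of your own. Each camera call takes 0.05 s, during which the arm holds its last target. There are 200 camera calls.

## Task

The flat white order card lies on the low wooden shelf, behind the jars that stand along its open front. Slide the card on the shelf, through the space left between the jars, until one end sticks out well past the front edge, then pinch that end and lift the card off. Lower it into the shallow blue tray before letting go, so that it lies flat on the tray's floor beside the jars there, and leave all the jars standing where they are.

Things in the scene. Friction and masses are not known exactly. Their poses are not given: they have to be found in the camera images.
- riser: Low wooden shelf, fixed. Deck 250 mm deep (x, to the back), 390 mm wide (y), top 90 mm above the bench; origin at the centre of its underside, on the bench. Front edge (x = -125 mm, facing the robot) open. Lips 20 mm high at the sides and back, inner faces at y = +-187, x = 117. Jars fill two of three places at x about -87 and y about -100, 0, 100 mm; the third (flat sticker) is empty.
- card: Order card: rigid white plastic plate 150 (its x) by 58 (its y) by 3 mm, about 35 g, loose; origin at the centre of its underside. Starts flat on the deck behind the jars, roughly crosswise.. Fingertips pressed on it with 10 to 18 N drag it, and turn it if spread about 85 mm along it and bearing evenly (close together or tool out of plumb, they slip): deck friction is about 0.2.
- card_end_a (a point): middle of the card's +x short edge, at its underside, 75 mm from the card's origin
- card_end_b (a point): middle of the card's -x short edge, at its underside, 75 mm from the card's origin
- jar_a: white round medicine jar with a screw lid, standing upright, 45 mm diameter, 45 mm tall, about 90 g, loose; origin at the centre of its underside, z up. A bystander: it must stay standing where it is. Stands on the shelf deck near the front.
- jar_b: white round medicine jar with a screw lid, standing upright, 45 mm diameter, 45 mm tall, about 90 g, loose; origin at the centre of its underside, z up. A bystander: it must stay standing where it is. Stands on the shelf deck near the front.
- tray: Shallow open blue plastic tray, fixed on the bench left or right of the shelf (a pink tub of stock, 85 mm high, is on the other side). 210 (x) by 200 mm (y) outside, walls 4 mm thick and 30 mm high; floor's top 4 mm above the origin, which is at the centre of its underside. Two jars stand in its +y half (y about 63 mm); the -y half is free for the card, lengthwise along x.
- jar_c: white round medicine jar with a screw lid, standing upright, 45 mm diameter, 45 mm tall, about 90 g, loose; origin at the centre of its underside, z up. A bystander: it must stay standing where it is. Stands in the tray, in its +y half.
- jar_d: white round medicine jar with a screw lid, standing upright, 45 mm diameter, 45 mm tall, about 90 g, loose; origin at the centre of its underside, z up. A bystander: it must stay standing where it is. Stands in the tray, in its +y half.

How it is judged:
On the way, in this order (a step that is already met when the one before it is completed fails the run):
1. the card lies flat on the shelf deck with one end at least 25 mm past the front edge (((x of card_end_a in the frame of riser below -0.15 m and y of card_end_a in the frame of riser between -0.19 and 0.19 m) or (x of card_end_b in the frame of riser below -0.15 m and y of card_end_b in the frame of riser between -0.19 and 0.19 m)) and z of card in the frame of riser between 0.086 and 0.096 m and angle between card's own z axis and vertical below 0.08 rad and contact force between card and riser above 0.05 N), for 0.2 s.
2. the card is held in the fingers and lifted at least 20 mm clear of the shelf deck (contact force between the fingers and card above 1 N and height (world z) of card above 0.11 m and contact force between card and riser below 0.01 N), for 0.2 s.
3. the card is lowered into the tray, its middle within 35 mm of the tray's underside, while still held (contact force between the fingers and card above 0.5 N and z of card in the frame of tray below 0.035 m and x of card in the frame of tray between -0.1 and 0.1 m and y of card in the frame of tray between -0.1 and 0.1 m), for 0.1 s.
At the end, for the whole second after the job is handed in: the card lies at rest flat on the tray's floor (within 5 mm of it and 0.06 rad of level), inside the tray's walls and released; all four jars stand upright within 20 mm of where they started (x of card in the frame of tray between -0.1 and 0.1 m and y of card in the frame of tray between -0.1 and 0.1 m and z of card in the frame of tray between 0.001 and 0.009 m and angle between card's own z axis and vertical below 0.06 rad and linear speed of card below 0.02 m/s and angle between each of jar_a, jar_b, jar_c, jar_d's own z axis and vertical below 0.2 rad and distance of each of jar_a, jar_b, jar_c, jar_d from where it was at the start of the episode below 0.02 m); the robot touches nothing.
It fails at once if a jar is knocked over (tilted more than 0.35 rad) or shifted more than 20 mm (angle between any of jar_a, jar_b, jar_c, jar_d's own z axis and vertical above 0.35 rad or distance of any of jar_a, jar_b, jar_c, jar_d from where it was at the start of the episode above 0.02 m).
It also fails if it takes over 58 s, if anything falls off the work surface, if the arm or the gripper's body presses on something with over 40 N, if the wrist force passes 120 N, or if a joint passes its speed limit or range.

## Working session

There is one attempt and no reset: what is moved stays moved. The work goes in short steps, Python scripts to look and compute and a shell command to move; the robot and the scene stay as the last step left them, time stands still between calls to the robot, and variables do not carry over. Pictures are saved under pics/ and viewed, at most 11 in all, crops included, and the job is handed in when it is done.

```bash
ls; mkdir -p pics; python3 - <<'E'
from plant import robot, imaging, read_state
import cv2
for n in("top","side"):
    cv2.imwrite(f"pics/{n}0.png",imaging.get_image(n)[:,:,::-1]); print(imaging.calibration(n))
s=read_state();print(s)
E
```

```text
pics
plant.py
steer.py
{'mtx': array([[445.93362   ,   0.        , 322.15500169],
       [  0.        , 445.93362   , 239.03535746],
       [  0.        ,   0.        ,   1.        ]]), 'k1': -0.10630179583085446, 'position': array([0.47427726, 0.03353399, 0.99650416]), 'attitude': array([-0.04331174,  0.71533579, -0.69630458,  0.03973329])}
{'mtx': array([[436.77695999,   0.        , 327.94548476],
       [  0.        , 436.77695999, 241.31496442],
       [  0.        ,   0.        ,   1.        ]]), 'k1': -0.02887254584548863, 'position': array([ 0.52411958, -0.83458811,  0.57999573]), 'attitude': array([-0.49862221,  0.8659956 , -0.03422028,  0.01601501])}
{'time': 0.1, 'q': array([-1.26448021,  0.41791061, -0.01025474,  1.61414583,  0.0046855 ,
        1.11069924, -0.05298149]), 'joint_velocities': array([ 0.00119588,  0.00204993, -0.00248752, -0.00187291,  0.0017052 ,
       -0.00016903, -0.00147121]), 'joint_torque': array([ 2.36628068e-03, -8.65827012e+01,  6.81328475e-01, -4.35627258e+01,
        1.93286024e-02,  4.98583060e-03, -8.20716286e-05]), 'position': array([0.21294857, 0.58725287, 0.23071195]), 'orientation': array([-5.18269484e-05,  1.73044522e-01,  9.84913838e-01, -5.67506165e-04]), 'ft_force': array([ 1.6632064 , -0.3040329 ,  0.19604826]), 'torque': array([-0.02885087,  0.02216258, -0.02319241]), 'grip_force': 0.0, 'width': 0.08557391441667839}
```

View pics/top0.png

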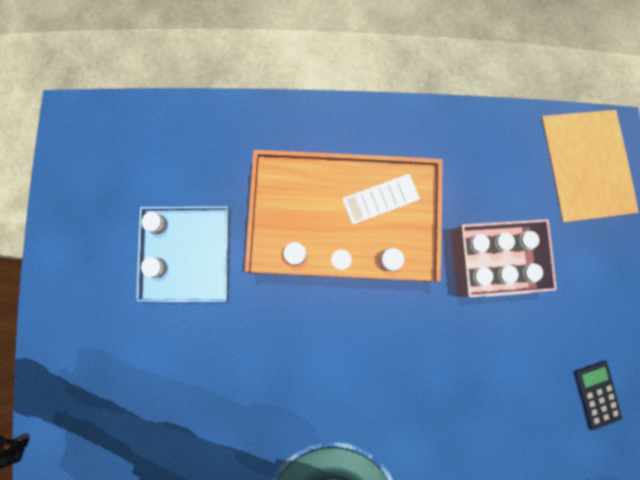

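View pics/side0.png

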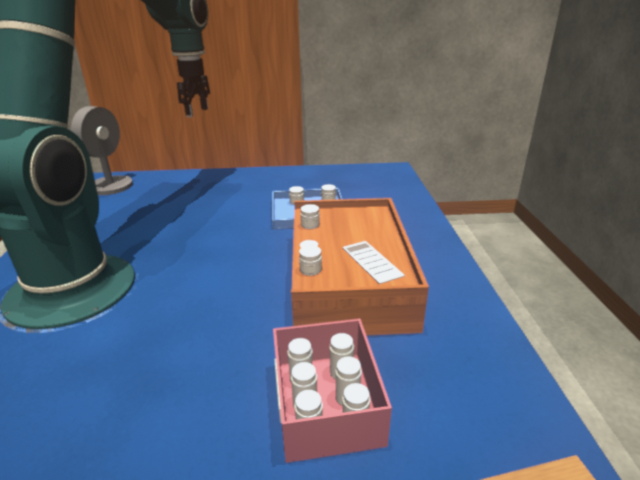

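The pictures show the tray to the left (137–228, 207–302), with its jars at (152,222) and (152,267). The shelf is at (247–442, 150–283), with jars at (294,253) and (392,258). The empty middle place is the sticker at (341,259), and the card is at (381,199), turned about 20° from crosswise.

```bash
cat >h.py <<'E'
import cv2,numpy as np
from scipy.spatial.transform import Rotation as R
from plant import robot, imaging, read_state
def cast(n,px,z):
    c=imaging.calibration(n); w,x,y,q=c["attitude"]
    u=cv2.undistortPoints(np.float64(px).reshape(-1,1,2),c["mtx"],np.array([c["k1"],0,0,0.]))[:,0]
    d=R.from_quat([x,y,q,w]).apply(np.c_[u,np.ones(len(u))]); p=c["position"]
    return p+d*((z-p[2])/d[:,2])[:,None]
def blobs(mask,amin=60):
    cs,_=cv2.findContours(mask.astype(np.uint8),cv2.RETR_EXTERNAL,cv2.CHAIN_APPROX_NONE)
    return [c[:,0] for c in cs if cv2.contourArea(c)>amin]
def rect(p): # centre, long, short, angle of long axis
    (c,(w,h),a)=cv2.minAreaRect((p[:,:2]*1000).astype(np.float32))
    if w<h: w,h,a=h,w,a+90
    return np.round(np.r_[c,w,h,(a+90)%180-90],1)
def white(im):
    hsv=cv2.cvtColor(im,cv2.COLOR_RGB2HSV); return (hsv[...,1]<60)&(hsv[...,2]>140)
def card(im,z=.093,box=(247,150,442,283)):
    m=white(im).astype(np.uint8); k=np.zeros_like(m); x0,y0,x1,y1=box; k[y0:y1,x0:x1]=1
    m=cv2.morphologyEx(m*k,cv2.MORPH_CLOSE,np.ones((5,5)))
    return [(c.mean(0).round(),rect(cast("top",c,z))) for c in blobs(m)]
E
python3 - <<'E'
from h import *
im=imaging.get_image("top"); hsv=cv2.cvtColor(im,cv2.COLOR_RGB2HSV)
for b in card(im): print("93mm",*b)
m=white(im)
for b in blobs(m):
    if b[:,1].mean()>180 and b[:,1].max()<320 and b[:,0].mean()<420:
        (c,r)=cv2.minEnclosingCircle(b.astype(np.float32)); print("blob",c,r,cast("top",[c],.135),cast("top",[c],.049))
o=(hsv[...,0]>4)&(hsv[...,0]<22)&(hsv[...,1]>110)&(hsv[...,2]>90);o[:,450:]=0;o[:,:230]=0;o[:140]=0;o[300:]=0
for z in(.09,.11):
  for b in blobs(o,3000): print("shelf",z,rect(cast("top",b,z)),cast("top",cv2.boxPoints(cv2.minAreaRect(b)),z)[:,:2].round(3).tolist())
t=(hsv[...,0]>90)&(hsv[...,0]<115)&(hsv[...,2]>190);t[:,240:]=0;t[:190]=0;t[320:]=0
for b in blobs(t,2000): print("tray",rect(cast("top",b,.03)),b.min(0),b.max(0))
# front edge line at z=.09
pts=[(x,np.where(o[:,x])[0].max()+.5) for x in range(255,436,4)]
P=cast("top",pts,.09); print("front",np.polyfit(P[:,1],P[:,0],1),P[[0,-1]])
E
```

```text
93mm [341. 259.] [ 5.401e+02  2.000e-01  4.060e+01  3.860e+01 -8.850e+01]
93mm [392. 259.] [ 543.8 -103.6   45.    45.   -89.3]
93mm [295. 253.] [550.8  95.   44.9  44.6  46.8]
93mm [381. 199.] [668.6 -79.3 151.9  59.8 -67.9]
blob (151.6105499267578, 265.9924621582031) 11.993860244750977 [[0.5135877  0.37306707 0.135     ]] [[0.51751188 0.4069611  0.049     ]]
blob (341.0, 259.23077392578125) 10.185654640197754 [[0.53754503 0.00175634 0.135     ]] [[ 0.54386076 -0.00141588  0.049     ]]
blob (392.0, 259.0) 11.70479965209961 [[ 0.54056192 -0.09719118  0.135     ]] [[ 0.54717881 -0.11024088  0.049     ]]
blob (294.5, 253.0) 11.629803657531738 [[0.54721574 0.09216697 0.135     ]] [[0.55449685 0.09802003 0.049     ]]
blob (198.30198669433594, 255.06436157226562) 49.532527923583984 [[0.53788373 0.28054319 0.135     ]] [[0.54423327 0.30520098 0.049     ]]
blob (152.88604736328125, 221.23487854003906) 12.3184814453125 [[0.60254822 0.37684416 0.135     ]] [[0.61535292 0.41111523 0.049     ]]
blob (380.9798278808594, 199.61659240722656) 38.05462646484375 [[ 0.65719431 -0.07445177  0.135     ]] [[ 0.67545408 -0.08523149  0.049     ]]
shelf 0.09 [634.   -5.4 396.6 255.4  88.8] [[0.511, 0.195], [0.767, 0.195], [0.758, -0.215], [0.502, -0.201]]
shelf 0.11 [630.5  -4.5 387.8 249.8  88.8] [[0.51, 0.191], [0.76, 0.191], [0.752, -0.209], [0.501, -0.196]]
tray [549.7 351.9 215.8 207.4   2.1] [134 205] [226 302]
front [0.02306909 0.50720075] [[ 0.51101154  0.17450032  0.09      ]
 [ 0.50432068 -0.19270407  0.09      ]]
```

```bash
cat >>h.py <<'E'
def to(x,y,z,yaw,off=0): # tool-frame shift & turn to reach world TCP x,y,z with tool y axis at yaw deg (mod 180, nearest)
    s=read_state(); w,a,b,c=s["orientation"]; r=R.from_quat([a,b,c,w]); m=r.as_matrix()
    cur=np.degrees(np.arctan2(m[1,1],m[0,1])); d=(yaw-cur+90)%180-90+off
    print("t",round(s["time"],2),"pos",s["position"].round(4),"yaw",cur.round(2),"tilt",np.degrees(np.arccos(-m[2,2])).round(2),"F",s["ft_force"].round(1),"q7",s["q"][6].round(2),"w",round(s["width"],4))
    print("rows ->",(m.T@(np.r_[x,y,z]-s["position"])).round(4),"turn",np.radians(-d).round(3))
E
python3 steer.py '[[-0.32,-0.23,0,1.2],[-0.32,-0.23,0,1.2],[-0.32,-0.23,0,1.2],[-0.32,-0.23,0,1.2],[-0.32,-0.23,0,1.2],[-0.32,-0.23,0,1.2],[-0.32,-0.23,0,1.2],[-0.32,-0.23,0,1.2]]' 0.085
python3 -c "
from h import *
to(.6686,-.0793,.14,-67.9)"
```

```text
time: 0.95
position: [0.4364, 0.2599, 0.2314]
orientation: [0.0, 0.701, 0.713, 0.0]
ft_force: [1.2, 1.5, 0.3]
width: 0.0847
grip_force: 0.0
t 0.95 pos [0.4364 0.2599 0.2314] yaw 0.92 tilt 0.01 F [1.2 1.5 0.3] q7 -0.5 w 0.0847
rows -> [-0.3429  0.2267  0.0914] turn 1.201
```

```bash

python3 steer.py '[[-0.343,0.227,0.03,1.2],[-0.343,0.227,0.03,1.2],[-0.343,0.227,0.03,1.2],[-0.343,0.227,0.03,1.2],[-0.343,0.227,0.03,1.2],[-0.343,0.227,0.03,1.2],[-0.343,0.227,0.06,1.2],[-0.343,0.227,0.09,1.2]]'
python3 -c "
from h import *
to(.6686,-.0793,.09,-67.9)"
```

```text
time: 1.75
position: [0.6577, -0.0569, 0.1631]
orientation: [0.001, 0.981, 0.192, 0.002]
ft_force: [-0.1, 1.6, -0.3]
width: 0.0847
grip_force: 0.0
t 1.75 pos [ 0.6577 -0.0569  0.1631] yaw -67.82 tilt 0.21 F [-0.1  1.6 -0.3] q7 -0.82 w 0.0847
rows -> [0.0014 0.0247 0.0731] turn 0.001
```

```bash

python3 steer.py '[[0,0,0,0],[0,0,0,0],[0,0,0,0]]' >/dev/null
python3 -c "
from h import *
to(.6686,-.0793,.09,-67.9)"
```

```text
t 2.05 pos [ 0.6556 -0.0533  0.1626] yaw -67.32 tilt 0.04 F [-0.6  1.1  0.2] q7 -0.81 w 0.0845
rows -> [0.0019 0.029  0.0726] turn 0.01
```

```bash

python3 steer.py '[[0.002,0.029,0.03,0.01],[0.002,0.029,0.06,0.01],[0.002,0.029,0.072,0.01],[0.002,0.029,0.072,0.01],[0.002,0.029,0.074,0.01],[0.002,0.029,0.076,0.01],[0.002,0.029,0.076,0.01],[0.002,0.029,0.076,0.01]]'
python3 - <<'E'
from h import *
to(.6686,-.0793,.08,-67.9)
cv2.imwrite("pics/s1.png",cv2.resize(imaging.get_image("side")[170:330,250:450],None,fx=4,fy=4-.3)[:,:,::-1][:600])
E
```

```text
time: 2.85
position: [0.6688, -0.0801, 0.0868]
orientation: [0.0, 0.982, 0.191, 0.0]
ft_force: [-0.5, -0.1, -0.0]
width: 0.0853
grip_force: 0.0
t 2.85 pos [ 0.6688 -0.0801  0.0868] yaw -67.99 tilt 0.05 F [-0.5 -0.1 -0. ] q7 -0.75 w 0.0853
rows -> [ 0.0001 -0.0008  0.0068] turn -0.002
```

View pics/s1.png

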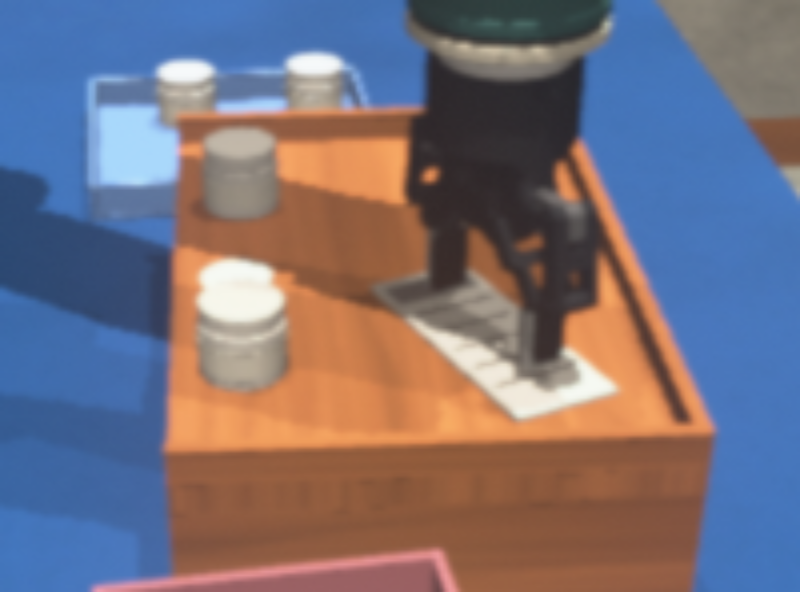

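The fingers are just above the card, with tips at crop pixels (445,285) and (542,360), well inside its ends. Next I press down gently.

```bash

python3 steer.py '[[0,0,0.003,0],[0,0,0.006,0],[0,0,0.007,0],[0,0,0.007,0]]'
python3 steer.py '[[0,0,0.001,0],[0,0,0.001,0]]'
python3 -c "
from h import *
to(.6686,-.0793,.08,-67.9)"
```

```text
time: 3.3
position: [0.6692, -0.0805, 0.08]
orientation: [0.0, 0.982, 0.191, 0.001]
ft_force: [-2.7, 1.2, 14.7]
width: 0.085
grip_force: 7.3
time: 3.5
position: [0.6697, -0.0806, 0.08]
orientation: [0.0, 0.982, 0.191, 0.001]
ft_force: [-4.7, 0.8, 25.5]
width: 0.0851
grip_force: 12.7
t 3.5 pos [ 0.6697 -0.0806  0.08  ] yaw -68.02 tilt 0.16 F [-4.7  0.8 25.5] q7 -0.74 w 0.0851
rows -> [-0.0005 -0.0016  0.    ] turn -0.002
```

```bash

python3 steer.py '[[0,0,-0.0008,0],[0.001,-0.004,-0.0008,-0.05],[0.003,-0.01,-0.0008,-0.13],[0.005,-0.017,-0.0008,-0.22],[0.007,-0.024,-0.0008,-0.31],[0.009,-0.031,-0.0008,-0.4],[0.010,-0.036,-0.0008,-0.46],[0.011,-0.039,-0.0008,-0.5]]'
python3 - <<'E'
from h import *
to(.66,0,.08,0)
im=imaging.get_image("top");cv2.imwrite("pics/t1.png",cv2.resize(im[130:310,230:460],None,fx=3,fy=3)[:,:,::-1])
for b in card(im): print(*b)
E
```

```text
time: 4.3
position: [0.6652, -0.0402, 0.0801]
orientation: [0.001, 0.903, 0.429, 0.001]
ft_force: [1.6, -2.6, 13.1]
width: 0.0847
grip_force: 6.5
t 4.3 pos [ 0.6652 -0.0402  0.0801] yaw -39.23 tilt 0.16 F [ 1.6 -2.6 13.1] q7 -0.37 w 0.0847
rows -> [ 0.0278 -0.0295  0.0001] turn -0.685
[398. 260.] [ 541.5 -117.4   43.7   19.2  -10.7]
[327. 262.] [533.7  12.9 208.5  68.8  87.6]
```

View pics/t1.png

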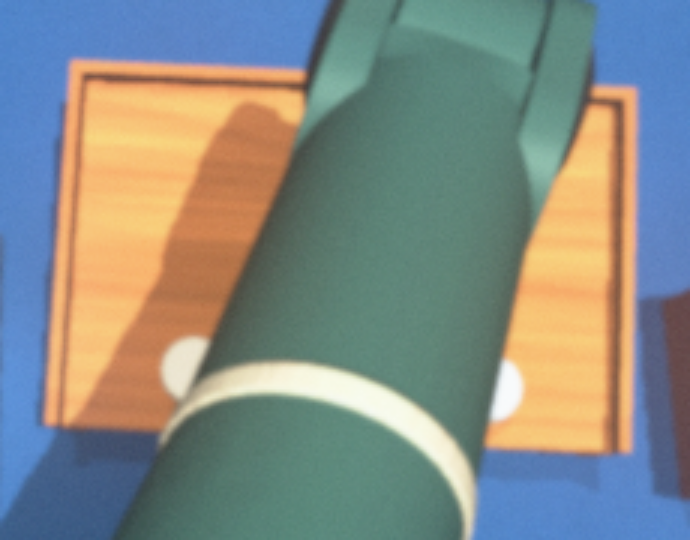

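The arm blocks the card from above, so I'll use the side view for this check.

```bash

python3 steer.py '[[0.002,-0.002,0.0002,-0.05],[0.006,-0.006,0.0002,-0.14],[0.010,-0.010,0.0002,-0.24],[0.014,-0.015,0.0002,-0.34],[0.018,-0.019,0.0002,-0.44],[0.022,-0.023,0.0002,-0.54],[0.026,-0.027,0.0002,-0.63],[0.028,-0.03,0.0002,-0.69]]'
python3 - <<'E'
from h import *
to(.66,0,.08,0)
im=imaging.get_image("side");cv2.imwrite("pics/s2.png",cv2.resize(im[170:330,250:450],None,fx=4,fy=3.7)[:,:,::-1])
E
```

```text
time: 5.15
position: [0.6601, 0.0005, 0.0801]
orientation: [0.001, 0.705, 0.709, 0.001]
ft_force: [2.3, -2.1, 15.2]
width: 0.0851
grip_force: 7.5
t 5.15 pos [6.601e-01 5.000e-04 8.010e-02] yaw 0.38 tilt 0.18 F [ 2.3 -2.1 15.2] q7 0.15 w 0.0851
rows -> [-0.0005 -0.0001  0.0001] turn 0.007
```

View pics/s2.png

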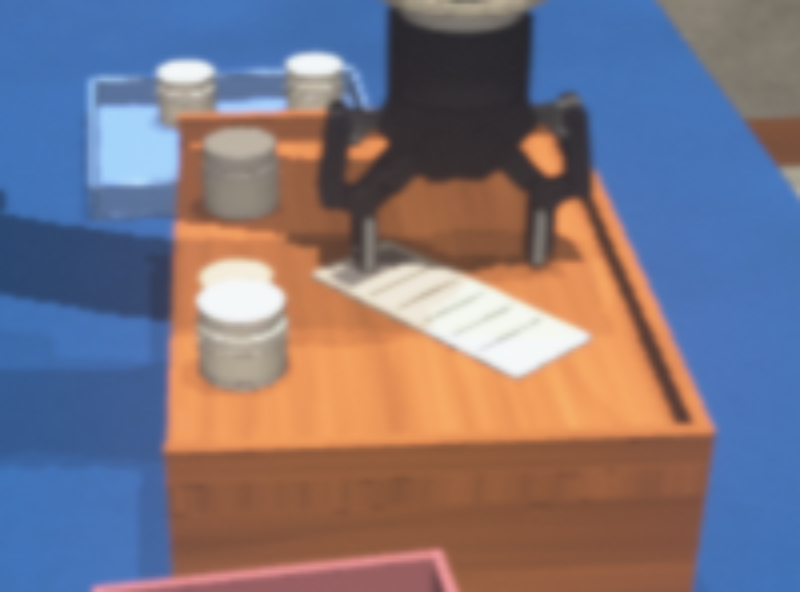

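The card slipped partway through the turn. In the crop its corners are at (315,275), (395,243), (590,338) and (517,377), the front finger is still on it and the rear finger is off the side. I'll work out its pose and grip it again.

```bash

python3 steer.py '[[0,0,-0.01,0],[0,0,-0.02,0],[0,0,-0.025,0],[0,0,-0.025,0]]' >/dev/null
cat >>h.py <<'E'
def sidecard(im=None):
    if im is None: im=imaging.get_image("side")
    m=white(im).astype(np.uint8); k=np.zeros_like(m); k[205:290,318:430]=1
    m=cv2.morphologyEx(m*k,cv2.MORPH_CLOSE,np.ones((5,5)))
    for b in blobs(m,150): print("side",b.mean(0).round(),rect(cast("side",b,.093)))
E
python3 - <<'E'
from h import *
c=np.float64([(315,275),(395,243),(590,338),(517,377)]); p=c/[4,3.7]+[250,170]
P=cast("side",p,.093);print(P.round(3),rect(P))
sidecard(); to(.66,0,.08,-45)
E
```

```text
[[ 0.585 -0.012  0.093]
 [ 0.633  0.023  0.093]
 [ 0.72  -0.092  0.093]
 [ 0.676 -0.127  0.093]] [653.8 -51.  147.4  59.3 -51.7]
side [362. 253.] [650.8 -48.  154.1  59.8 -51.3]
t 5.65 pos [0.6588 0.0008 0.1039] yaw 0.17 tilt 0.03 F [-0.5  0.8 -0.1] q7 0.14 w 0.0852
rows -> [-0.0008  0.0012  0.0239] turn 0.788
```

```bash

python3 -c "
from h import *
to(.653,-.049,.087,-51.5)"

```

```text
t 5.65 pos [0.6588 0.0008 0.1039] yaw 0.17 tilt 0.03 F [-0.5  0.8 -0.1] q7 0.14 w 0.0852
rows -> [-0.0498 -0.006   0.0169] turn 0.902
```

```bash

python3 steer.py '[[-0.02,-0.003,0,0.15],[-0.05,-0.006,0,0.3],[-0.05,-0.006,0,0.45],[-0.05,-0.006,0,0.6],[-0.05,-0.006,0.005,0.75],[-0.05,-0.006,0.012,0.9],[-0.05,-0.006,0.017,0.9],[-0.05,-0.006,0.017,0.9]]' 
python3 steer.py '[[0,0,0.003,0],[0,0,0.006,0],[0,0,0.0065,0],[0,0,0.0065,0]]'
python3 -c "
from h import *
to(.653,-.049,.08,-51.5);print(read_state()['torque'])"
```

```text
time: 6.45
position: [0.6523, -0.0491, 0.0856]
orientation: [-0.0, 0.943, 0.333, -0.001]
ft_force: [-0.4, -0.8, -0.2]
width: 0.0851
grip_force: 0.0
time: 6.85
position: [0.6529, -0.0495, 0.0802]
orientation: [0.0, 0.944, 0.331, 0.0]
ft_force: [-0.0, 0.2, 0.9]
width: 0.0851
grip_force: 0.0
t 6.85 pos [ 0.6529 -0.0495  0.0802] yaw -51.37 tilt 0.01 F [-0.   0.2  0.9] q7 -0.54 w 0.0851
rows -> [ 0.0004 -0.0003  0.0002] turn 0.002
[0.01917692 0.03006614 0.00265889]
```

```bash

python3 steer.py '[[0,0,0.0008,0],[0,0,0.0015,0],[0,0,0.0015,0]]'
python3 -c "
from h import *
print(read_state()['torque'])"
python3 steer.py '[[0,0,0,-0.03],[0,0,0,-0.07],[0,0,0,-0.11],[0,0,0,-0.15],[0,0,0,-0.19],[0,0,0,-0.22],[0,0,0,-0.25],[0,0,0,-0.25]]'
python3 -c "
from h import *
to(.653,-.049,.08,-51.5);print(read_state()['torque']);sidecard()"
```

```text
time: 7.15
position: [0.6536, -0.0495, 0.08]
orientation: [0.0, 0.944, 0.331, 0.001]
ft_force: [-3.2, -0.5, 15.7]
width: 0.0851
grip_force: 8.0
[ 0.35517242  0.95142454 -0.04087106]
time: 7.95
position: [0.654, -0.0491, 0.0801]
orientation: [0.0, 0.895, 0.446, 0.001]
ft_force: [0.6, 1.0, 13.7]
width: 0.0849
grip_force: 6.7
t 7.95 pos [ 0.654  -0.0491  0.0801] yaw -36.98 tilt 0.16 F [ 0.6  1.  13.7] q7 -0.33 w 0.0849
rows -> [-0.0005 -0.0009  0.0001] turn 0.253
[ 0.66788536  0.32013626 -0.10547524]
side [361. 254.] [648.7 -52.3 151.1  59.  -43.5]
```

The torque readings show only one finger bearing, because the arm deflects under load, so dragging by pressure slips. Instead I'll straddle the card, grip its long edges lightly at deck level, and slide it that way.

```bash

python3 steer.py '[[0,0,-0.01,0],[0,0,-0.03,0],[0,0,-0.05,0],[0,0,-0.06,0],[0,0,-0.06,0]]' 0.07 >/dev/null
python3 - <<'E'
from h import *
im=imaging.get_image("side");sidecard(im)
cv2.imwrite("pics/s3.png",cv2.resize(im[170:330,250:450],None,fx=4,fy=3.7)[:,:,::-1])
to(.652,-.050,.10,46.5)
E
```

```text
side [362. 254.] [650.1 -52.3 150.4  59.5 -43.9]
t 8.55 pos [ 0.6529 -0.0492  0.1388] yaw -37.06 tilt 0.03 F [ 0.9  0.2 -0.3] q7 -0.36 w 0.0696
rows -> [-0.0012 -0.0003  0.0388] turn -1.458
```

View pics/s3.png

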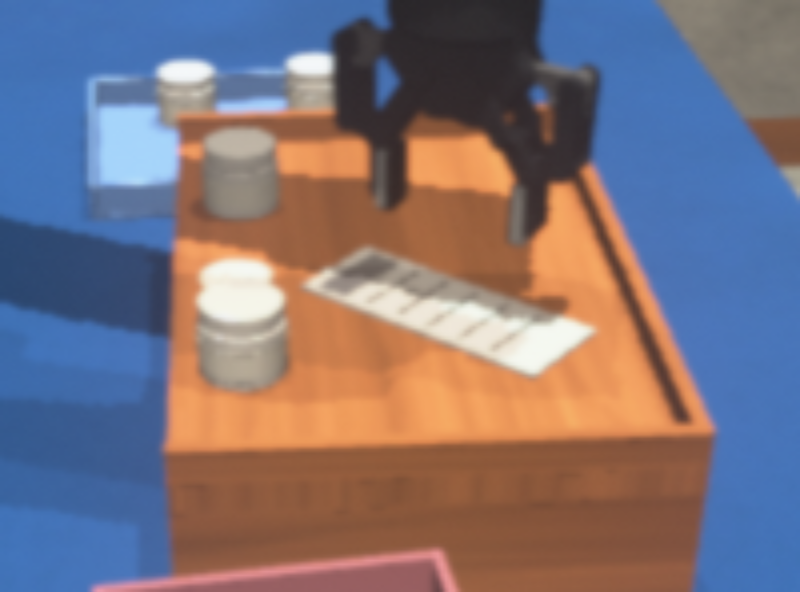

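The card is clear, with corners at crop pixels (303,285), (370,247), (595,328) and (535,377), and its angle is −44°.

```bash

python3 steer.py '[[0,0,0,-0.15],[0,0,0,-0.3],[0,0,0,-0.45],[0,0,0,-0.6],[0,0,0,-0.75],[0,0,0,-0.9],[0,0,0,-1.05],[0,0,0,-1.2]]' 0.074 20 >/dev/null
python3 steer.py '[[0,0,0,-0.15],[0,0,0,-0.25],[0,0,0,-0.25]]' >/dev/null
python3 -c "
from h import *
to(.650,-.052,.09,46.1)"
```

```text
t 9.65 pos [ 0.6523 -0.0494  0.1375] yaw 46.1 tilt 0.09 F [ 0.5 -0.2 -0.5] q7 0.92 w 0.074
rows -> [-0.0002 -0.0034  0.0475] turn 0.0
```

```bash

python3 steer.py '[[0,-0.003,0.02,0],[0,-0.003,0.045,0],[0,-0.003,0.051,0],[0,-0.003,0.052,0],[0,-0.003,0.053,0]]'
python3 steer.py '[[0,0,0.001,0],[0,0,0.002,0],[0,0,0.003,0],[0,0,0.003,0]]'
python3 steer.py '[[0,0,0.001,0],[0,0,0.002,0],[0,0,0.002,0]]'
```

```text
time: 10.15
position: [0.6512, -0.0514, 0.0863]
orientation: [0.0, 0.375, 0.927, 0.0]
ft_force: [-0.0, 0.2, 0.5]
width: 0.074
grip_force: 0.0
time: 10.55
position: [0.6508, -0.0515, 0.0827]
orientation: [0.0, 0.375, 0.927, -0.0]
ft_force: [-0.0, 0.1, -0.4]
width: 0.074
grip_force: 0.0
time: 10.85
position: [0.6509, -0.0515, 0.0812]
orientation: [0.0, 0.375, 0.927, 0.0]
ft_force: [-3.7, -0.1, 8.4]
width: 0.074
grip_force: 4.0
```

```bash

python3 steer.py '[[0,0,-0.003,0],[0,0,-0.003,0]]'|grep -A1 -E "ft|posi"
python3 steer.py '[[0,0,0,0],[0,0,0,0],[0,0,0,0]]' 0.064|grep -E "ft|posi|wid|grip"
python3 steer.py '[[0,0,0.0,0],[0,0,0,0],[0,0,0,0]]' 0.055 20|grep -E "ft|posi|wid|grip"
python3 -c "
from h import *
to(.650,-.052,.09,46.1);sidecard()"
```

```text
position: [0.651, -0.0515, 0.084]
orientation: [0.0, 0.375, 0.927, 0.0]
ft_force: [0.7, -0.6, -0.2]
width: 0.0738
position: [0.6511, -0.0515, 0.0841]
ft_force: [-0.9, 0.1, 5.9]
width: 0.0645
grip_force: 3.0
position: [0.6522, -0.0517, 0.0857]
ft_force: [-2.0, 1.0, 22.1]
width: 0.057
grip_force: 30.1
t 11.65 pos [ 0.6522 -0.0517  0.0857] yaw 46.01 tilt 0.2 F [-2.   1.  22.1] q7 0.93 w 0.057
rows -> [ 0.0014 -0.0018 -0.0043] turn -0.002
side [378. 260.] [680.6 -80.3  68.   61.4 -45.1]
```

The card is gripped by its edges at 57 mm. I'll take off some deck pressure, then turn and slide it.

```bash

python3 steer.py '[[0,0,-0.0015,0],[0,0,-0.0015,0]]'|grep -E "ft|posi|wid|grip"
python3 -c "
from h import *
to(.660,0,.0855,89)"
```

```text
position: [0.6512, -0.0515, 0.0858]
ft_force: [-1.3, -0.2, 10.5]
width: 0.0571
grip_force: 27.4
t 11.9 pos [ 0.6512 -0.0515  0.0858] yaw 46.01 tilt 0.06 F [-1.3 -0.2 10.5] q7 0.93 w 0.0571
rows -> [0.0294 0.0432 0.0003] turn -0.75
```

```bash

python3 steer.py '[[0.003,0.004,-0.0004,-0.08],[0.007,0.010,-0.0004,-0.19],[0.011,0.017,-0.0004,-0.3],[0.015,0.023,-0.0004,-0.41],[0.020,0.03,-0.0004,-0.52],[0.025,0.037,-0.0004,-0.63],[0.0285,0.042,-0.0004,-0.72],[0.029,0.043,-0.0004,-0.75]]'|grep -E "ft|posi|wid|grip"
python3 - <<'E'
from h import *
im=imaging.get_image("side");sidecard(im)
cv2.imwrite("pics/s4.png",cv2.resize(im[170:330,250:450],None,fx=4,fy=3.7)[:,:,::-1])
to(.537,-.002,.0855,89)
E
```

```text
position: [0.6601, 0.0001, 0.0858]
ft_force: [0.2, -1.4, 5.8]
width: 0.057
grip_force: 25.3
side [342. 244.] [617.4  -5.8  67.7  48.2  -4.9]
side [383. 241.] [703.6  -4.2  59.8  57.8  -4.9]
t 12.75 pos [0.6601 0.     0.0858] yaw 89.22 tilt 0.04 F [0.5 1.6 6. ] q7 1.49 w 0.057
rows -> [ 0.1231 -0.0037  0.0002] turn 0.004
```

View pics/s4.png

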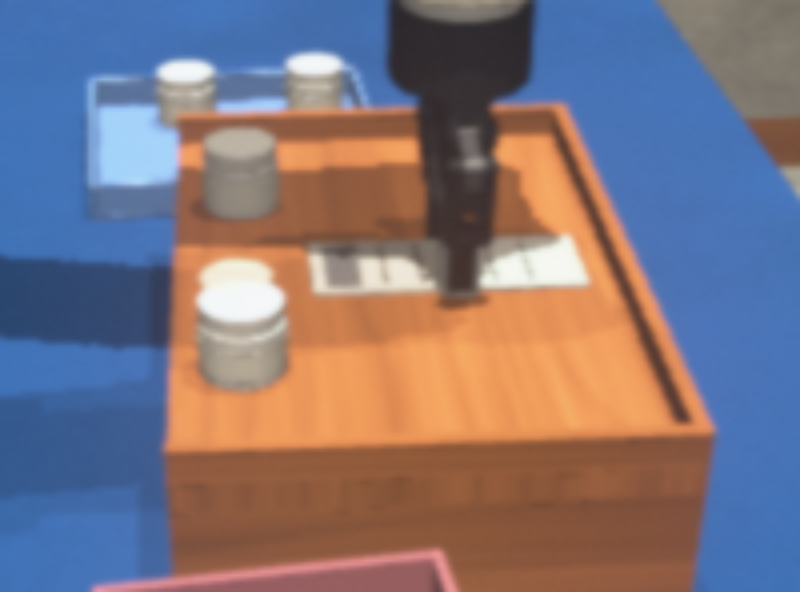

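The card is turned end-on in the gripper, spanning crop x 310–590. Next I slide it out through the gap.

```bash

python3 steer.py '[[0.006,0,0,0],[0.02,-0.001,0,0],[0.04,-0.002,0,0],[0.06,-0.003,0,0],[0.08,-0.004,0,0],[0.1,-0.004,0,0],[0.115,-0.004,0,0],[0.121,-0.004,0,0]]'|grep -E "ft|posi|wid|grip"
python3 steer.py '[[0,0,0,0],[0,0,0,0]]'|grep -E "ft|posi|wid|grip"
python3 steer.py '[[0,0,0,0],[0,0,0,0],[0,0,-0.02,0],[0,0,-0.05,0],[0,0,-0.07,0],[0,0,-0.07,0]]' 0.074|grep -E "ft|posi|wid|grip"
python3 - <<'E'
from h import *
im=imaging.get_image("side")
m=white(im).astype(np.uint8);m[:205]=0;m[262:]=0;m[:,:270]=0;m[:,430:]=0
m=cv2.morphologyEx(m,cv2.MORPH_CLOSE,np.ones((5,5)))
for b in blobs(m,100): print(b.min(0),b.max(0),rect(cast("side",b,.093)))
cv2.imwrite("pics/s5.png",cv2.resize(im[170:330,250:450],None,fx=4,fy=3.7)[:,:,::-1])
to(.48,0,.0855,89)
E
```

```text
position: [0.5377, -0.0023, 0.0857]
ft_force: [1.4, -0.5, 2.5]
width: 0.0575
grip_force: 23.3
position: [0.5385, -0.0023, 0.0857]
ft_force: [-4.3, -0.4, 10.5]
width: 0.0571
grip_force: 28.0
position: [0.54, -0.0022, 0.1579]
ft_force: [1.0, -0.1, -0.2]
width: 0.0743
grip_force: 0.0
[272 236] [341 261] [535.1 -24.7 151.4 104.   -1.3]
t 14.4 pos [ 0.5393 -0.0022  0.1564] yaw 88.98 tilt 0.11 F [-0.1  0.1  0.3] q7 1.49 w 0.074
rows -> [0.0595 0.0012 0.0708] turn -0.0
```

View pics/s5.png

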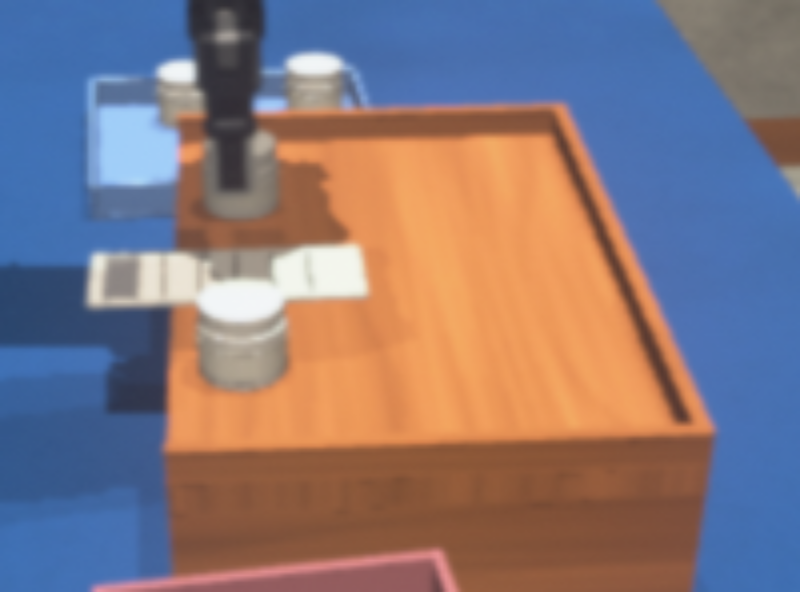

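About 45 mm of the card now sticks out in front of the edge, crop x 88–170, and the jars have not moved. I'll pinch that end.

```bash

python3 steer.py '[[0.02,0,0,0],[0.0575,0,0,0],[0.0575,0,0.01,0],[0.0575,0,0.04,0],[0.0575,0,0.07,0],[0.0575,0,0.0775,0],[0.0575,0,0.0775,0]]' |grep -E "ft|posi|wid|grip"
python3 steer.py '[[0,0,0,0],[0,0,0,0],[0,0,0,0],[0,0,0,0],[0,0,0,0]]' 0.05 50|grep -E "ft|posi|wid|grip"
python3 steer.py '[[0,0,-0.005,0],[0,0,-0.015,0],[0,0,-0.03,0],[0,0,-0.045,0],[0,0,-0.06,0],[0,0,-0.08,0],[0,0,-0.08,0],[0,0,-0.08,0]]'|grep -E "ft|posi|wid|grip"
python3 - <<'E'
from h import *
im=imaging.get_image("side")
cv2.imwrite("pics/s6.png",cv2.resize(im[130:330,230:430],None,fx=3,fy=3)[:,:,::-1])
to(.50,.318,.165,90)
E
```

```text
position: [0.4804, -0.0012, 0.0769]
ft_force: [-0.3, -0.5, -0.1]
width: 0.0739
grip_force: 0.0
position: [0.4819, -0.0012, 0.0787]
ft_force: [1.0, -0.0, 5.7]
width: 0.0564
grip_force: 52.5
position: [0.4812, -0.0012, 0.1586]
ft_force: [0.1, -0.1, -0.1]
width: 0.0557
grip_force: 53.0
t 16.45 pos [ 0.4809 -0.0012  0.158 ] yaw 88.98 tilt 0.01 F [ 0.2  0.3 -1.4] q7 1.48 w 0.0562
rows -> [-0.0134  0.3195 -0.007 ] turn -0.018
```

View pics/s6.png

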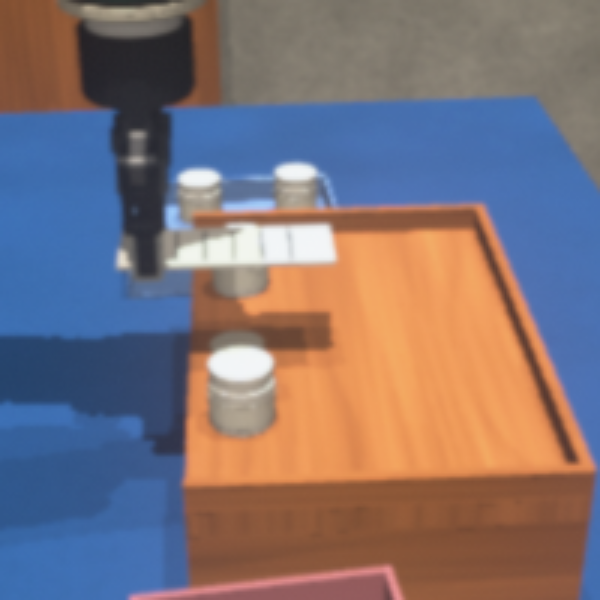

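The card hangs level and clear, crop x 118–335 at row 245. I'll carry it to the tray's free half.

```bash

python3 steer.py '[[-0.002,0.02,-0.01,-0.01],[-0.016,0.06,-0.015,-0.018],[-0.016,0.11,-0.015,-0.018],[-0.016,0.16,-0.015,-0.018],[-0.016,0.21,-0.015,-0.018],[-0.016,0.26,-0.015,-0.018],[-0.016,0.3,-0.015,-0.018],[-0.016,0.319,-0.015,-0.018]]' |grep -E "ft|posi|wid|grip"
python3 steer.py '[[0,0,0,0],[0,0,0,0],[0,0,0,0]]' |grep -E "wid|grip"
python3 - <<'E'
from h import *
im=imaging.get_image("top")
cv2.imwrite("pics/t7.png",cv2.resize(im[180:330,110:310],None,fx=4,fy=4)[:,:,::-1])
to(.497,.318,.0025,90)
E
```

```text
position: [0.5014, 0.3212, 0.172]
ft_force: [-0.6, -0.7, -0.9]
width: 0.0559
grip_force: 53.1
width: 0.0558
grip_force: 53.1
t 17.6 pos [0.5033 0.3159 0.1729] yaw 89.91 tilt 0.05 F [-0.3  0.2 -0.7] q7 0.88 w 0.0561
rows -> [0.0062 0.0022 0.1704] turn -0.002
```

View pics/t7.png

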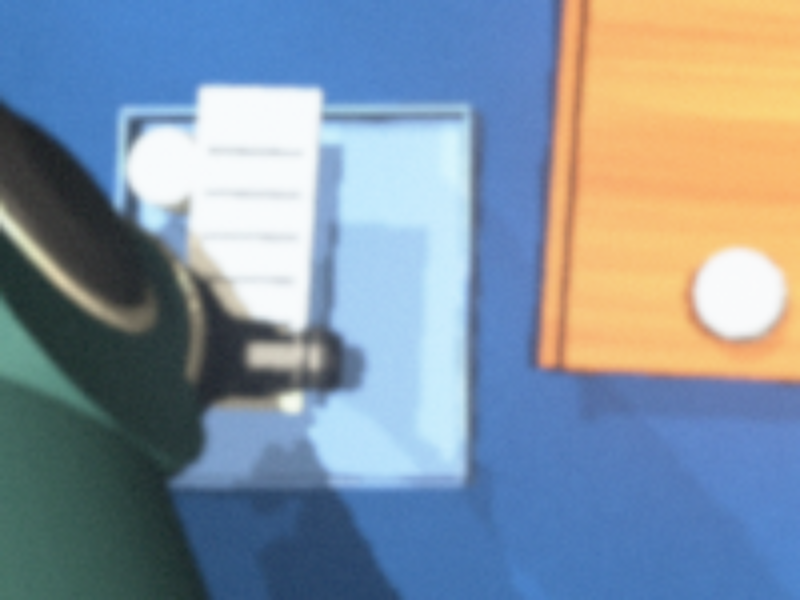

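```bash
python3 - <<'E'
from h import *
f=lambda p,z:print(cast("top",np.float64(p)/4+[110,180],z)[:,:2].round(3).tolist())
f([(200,88),(322,90),(280,405)],.188)
f([(122,108),(472,106),(465,485),(170,485)],.03)
f([(165,168)],.049)
E
```

```text
[[0.631, 0.345], [0.632, 0.286], [0.485, 0.297]]
[[0.65, 0.45], [0.655, 0.25], [0.447, 0.244], [0.441, 0.407]]
[[0.614, 0.415]]
```

```bash

python3 steer.py '[[0.003,0.001,0.02,0],[0.006,0.002,0.06,0],[0.006,0.002,0.1,0],[0.006,0.002,0.13,0],[0.006,0.002,0.15,0],[0.006,0.002,0.16,0],[0.006,0.002,0.165,0],[0.006,0.002,0.168,0]]' |grep -E "ft|posi|wid|grip"
python3 steer.py '[[0,0,0,0],[0,0,0.001,0],[0,0,0.001,0]]' |grep -E "posi|ft|wid|grip"
```

```text
position: [0.4974, 0.3193, 0.0055]
ft_force: [-0.6, 0.2, -0.4]
width: 0.0558
grip_force: 53.1
position: [0.4972, 0.3195, 0.0046]
ft_force: [-0.4, 0.2, -0.1]
width: 0.0558
grip_force: 53.1
```

Held low in the tray. Lower 3 mm more, release, then withdraw straight up.

```bash

python3 steer.py '[[0,0,0.002,0],[0,0,0.003,0],[0,0,0.003,0]]' |grep -E "posi|ft|wid|grip"
python3 steer.py '[[0,0,0,0],[0,0,0,0],[0,0,0,0],[0,0,0,0],[0,0,0,0]]' 0.066|grep -E "posi|ft|wid|grip"
python3 steer.py '[[0,0,-0.01,0],[0,0,-0.03,0],[0,0,-0.07,0],[0,0,-0.12,0],[0,0,-0.17,0],[0,0,-0.2,0],[0,0,-0.2,0]]' |grep -E "posi|ft|wid|grip"
python3 steer.py '[[0.05,0,-0.02,0],[0.09,0,-0.02,0],[0.09,0,-0.02,0],[0.09,0,-0.02,0]]' |grep -E "posi|ft|wid|grip"
python3 - <<'E'
from h import *
t=imaging.get_image("top")[180:330,110:310];s=imaging.get_image("side")[170:320,240:440]
cv2.imwrite("pics/f.png",np.hstack([cv2.resize(i,None,fx=2,fy=2) for i in(t,s)])[:,:,::-1]);
print(read_state()["time"])
E
```

```text
position: [0.4968, 0.3194, 0.0009]
ft_force: [-0.2, -0.2, -0.4]
width: 0.0557
grip_force: 53.1
position: [0.4969, 0.3195, 0.0011]
ft_force: [-0.2, -0.4, 0.6]
width: 0.0658
grip_force: 0.0
position: [0.4984, 0.3206, 0.2065]
ft_force: [-0.8, 0.6, 1.0]
width: 0.0662
grip_force: 0.0
position: [0.4064, 0.3194, 0.2214]
ft_force: [0.4, -0.1, -0.1]
width: 0.0661
grip_force: 0.0
20.7
```

View pics/f.png

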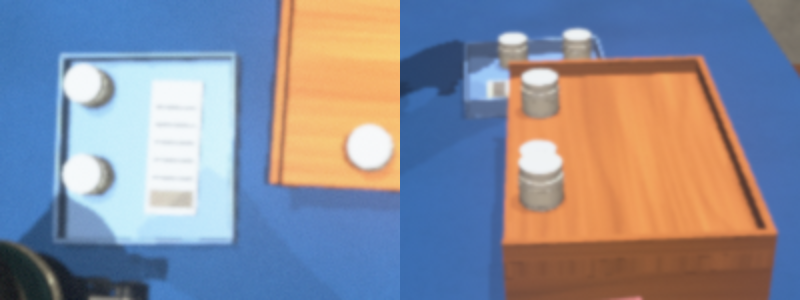

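The card lies flat in the tray, at x 147–202 and y 80–213 in the left half of the picture. It is clear of the walls and the jars, and all four jars are standing.

```bash
python3 -c "
from plant import robot, imaging, read_state
print(robot.close_job())"
```

```text
the job is handed in; nothing more can be done
None
```

The card lies flat and released in the free half of the tray, all four jars are standing where they were, and the job was handed in at about 21 s; pressing with the fingertips slipped, so I slid the card by gripping its long edges, then pinched the overhanging end to lift it.

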